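Clamp the printed gearbox in the gluing jig with the click-stop knob

ROBOT

A 7-joint arm with a two-finger parallel gripper is mounted at the origin on the work surface. World frame = base frame: x ahead of the robot, y to its left, z up, the work surface at z = 0. Lengths are in m, angles in rad, forces in N, time in s.
With the tool pointing down it reaches from about 0.4 to 0.85 m from the base axis. Payload 10.4 kg.
Tool frame: the origin (TCP) lies between the finger pads; the fingertips stand 22 mm ahead of it and the grasp point (between the pads) lies 3 mm ahead of it; z points along the fingers, y is the line along which they close (so a half turn about z gives the same grasp; the last joint's range is limited). The gripper opens to 85 mm and grips with 20 to 120 N. Pads are 22 mm wide; open, the fingers measure 114 mm over their backs; the gripper's body (76 mm by 85 mm) begins 54 mm behind the grasp point. The pads swing forward as they close: fully open they stand 13 mm farther back than shut.
Start: joints at [1.199, 0.332, -0.065, 1.46, 0.022, 1.35, -0.088], TCP at [0.214, -0.587, 0.253] pointing down, gripper open.
Joint ranges: [-2.6, 2.6], [-0.5, 2.12], [-1.47, 1.34], [0.16, 2.42], [-1.27, 4.41], [0.06, 2.06], [-2.6, 2.6]. Speed limits (rad/s): [2.22, 2.22, 2.79, 2.79, 3.14, 3.14, 3.14].

INTERFACE

Orientations are given as a unit quaternion [x, y, z, w].
In Python, from workcell import manip, camera, ticket, boxes_of, outline_of gives the robot as it stands.
- The arm moves only by the tool carry_out, never from a script. Its argument "deltas" is a list of rows, each a list of 5 numbers: the shift along the tool's x, y, z as a fraction of full scale, then the turn about the tool's z as a fraction of full scale, then the opening, from -1 (shut) to 1 (fully open), so that 0 is half open. In form: [[tx, ty, tz, spin, gripper], ...]. A call has 1 to 20 rows; each row is the pose to reach, as a shift and turn from the pose commanded when the call began, along the tool's axes at that moment; what a row does not reach only later rows make up. Full scale, the value 1, is 150 mm for a shift and 30 degrees for a turn. A row lasts 1/8 s, in which the tool goes at most 62.5 mm and 10.7 degrees, less where a joint would pass 70% of its speed; a pose out of reach is approached as far as the arm can. A call with a number of a shift or a turn outside -1 to 1 is refused whole. A call with a gripper value outside its range is refused whole. The fingers move at their own pace and stop on an object; "force" is the grip in N (left out, the last holds). Time passes only in rows, so rows that repeat a pose let the fingers close. It gives the time, the measured TCP pose, the force, the opening and the grip force at its end, in the units of the state.
- manip.get_obs(): the state, without advancing time (a new reading comes with each control period).
- camera(name): name is "scene" or "top" or "wrist"; returns a dict with "img" (384x512x3 uint8, red, green, blue), "depth" (384x512 float32, m along the optical axis (not along the pixel's ray), 0 where there is no reading), "vertical_fov" (degrees; the focal length in pixels is half the picture's height over the tangent of half this angle, whatever the lens; pixels are square), "cx", "cy" (the principal point, pixels), "R" (3x3) and "t" (3): a world point X has camera coordinates R X + t. Camera axes: x right, y down, z forward; pixel columns grow to the right and rows downward; lengths in m; the calibration is good to about 2 mm. The wrist camera is an equidistant fisheye: a pixel r from the principal point sees the ray r / f radians off the axis. A picture is of the moment at which its call begins.
- ticket.hand_in(): hands the job in; it is judged then, once.
Trained networks look in a picture, given as the dict that the camera call returned (one of the last four; its "shot" number tells which), for a name from the list of things; names that differ only in an ending like _2 or _b are one class to them, and where a whole thing is asked for, a point or a joint stands for the part that bears it (a point fixed in the world has none). Each returns a list of dicts, best first, with "conf" (0 to 1); they miss things now and then, are a little off and sometimes report something else, mostly with a low value. They report only what shows in the picture. A call takes as long as a camera call. They do not tell look-alikes from the thing itself.
- boxes_of(query, picture): "position" ([x, y, z] in m, in world coordinates, good to about 4 mm: the middle of the surface that is visible of it).
- outline_of(query, picture): "region" (384x512 bool, what is visible of it).
The state is a dict: "clock": time; "joint_pos": joint angles; "joint_velocities": joint speeds; "tau": joint torques, N m; "position": TCP position; "ee_rot": TCP orientation; "ft_force": force on the tool from outside, world axes, zero at the start; "torque": the same for the moment, N m; "grip_width": opening from 0.0 (shut) to 1.0 (fully open); "grasp_force": force on a finger pad.
Only numpy, scipy, OpenCV 4.12 (cv2) and the standard library are available. Lean on these libraries where they do the work, as an engineer would, in place of code of your own. Each camera call takes 0.05 s, during which the arm holds its last target. There are 200 camera calls.

TASK

Swing the jig's blue clamp arm in until it stands against its stop over the white printed gearbox, then turn the red knob clockwise until the clamp is tight and the knob slips and clicks, and stop there: one click is enough, and never more than two. Leave the gearbox sitting in its nest, do not disturb the other things on the bench, and let go of the clamp.

Things in the scene. Friction and masses are not known exactly. Their poses are not given: they have to be found in the camera images.
- jig: Fixed gluing jig on the black bench: aluminium base plate 130 x 200 x 12 mm (its middle 40 mm towards jig -y of the origin), with four orange fences (10 mm high) round the nest and an upright steel post 100 mm from the nest towards jig -y. Origin: on the bench right under the nest's centre; z up.
- nest (a point): Centre of the nest, on the base plate's top face (12 mm above the bench). Axes as jig. With the arm swung in, the knob's and plunger's axis stands over this point.
- post_axis (a point): Point on the post's vertical axis (about which the clamp arm swings), level with the arm's top face, 84 mm above the bench. Nothing near the post stands higher than 91 mm.
- clamp_arm (a joint): Swing of the blue clamp arm about the post (rad): 0 = in over the nest, against a firm stop; positive = out, anticlockwise from above, towards the robot (knob on jig -x side); at most 1.4. Stiff (about 1.5 N at the knob), stays where left. The arm is a bar 24 mm wide, from 70 to 84 mm above the bench; the knob's axis is 100 mm from the post's.
- knob: Red upright round knob on the arm's free end, 30 mm diameter, 40 mm tall (95 to 135 mm above the bench). Origin: centre of its underside, on its vertical axis; x along the white line on its top. Turns without limit, does not rise or sink. Turned clockwise from above it takes the collar along and lowers the plunger, some 2 mm per rad; anticlockwise loosens.
- knob_grip (a point): On the knob's axis, 22 mm above its underside: a good height to grip. Turning takes 0.25 N m (about 0.1 remains when held still), more as the plunger presses. At 0.3 to 0.35 the knob slips on the collar, one click per 0.39 rad (22.5 degrees): halfway through, the resistance turns negative (about -0.15: it pulls ahead) until it drops into its next notch.
- collar: Brass disc under the knob, 36 mm diameter, 8 mm thick (85 to 93 mm above the bench), with a white mark on its rim: the clamping screw, which stays put when the knob slips. x along its mark. At the start its mark is in line with the knob's white line; the angle between the two is how far the knob has slipped.
- plunger: Steel plunger under the arm's free end with a black rubber foot of 20 mm diameter. Origin: centre of the foot's underside. It starts 2.5 to 5 mm higher than the gearbox's top; it slides straight down without turning and stays where the screw leaves it.
- gearbox: Loose white printed gearbox in the nest: block 56 x 40 x 20 mm with a round boss of 32 mm diameter on top, 30 mm tall in all; its top is 42 mm above the bench. About 2 mm of play in the nest. Origin: centre of its underside.
- cutters: Bystander: red-handled side cutters lying on the bench, 145 mm long, 20 mm high. Origin: on the bench near their pivot.
- wheelset: Bystander: axle with two blue wheels of 32 mm diameter, 60 mm wide. Origin: on the bench under its middle.
- parts_tray: Bystander: open green parts tray, 90 x 130 x 30 mm. Origin: centre of its underside.
Things that resemble listed ones, but are neither listed nor needed, are in the scene too. What is shaped like the jig but green or purple is not meant.

How it is judged:
On the way, in this order (a step that is already met when the one before it is completed fails the run):
1. the clamp arm is swung in over the gearbox, against its stop (value of joint clamp_arm below 0.06 rad and angle between the x axis of knob and the x axis of collar, either way round below 0.15 rad), for 0.1 s.
2. the plunger presses on the gearbox (contact force between plunger and gearbox above 5 N), for 0.1 s.
3. the knob has slipped through its first click while the clamp is tight (angle between the x axis of knob and the x axis of collar, either way round above 0.3 rad and contact force between plunger and gearbox above 12 N), for 0.1 s.
At the end, for the whole second after the job is handed in: The clamp arm is within 0.06 rad of its stop, the plunger presses on the gearbox with more than 12 N, the knob has slipped 0.3 to 1.1 rad on the collar (one or two clicks), and the gearbox lies still and flat, within 6 mm of the nest's centre (all of step 3 and value of joint clamp_arm below 0.06 rad and angle between the x axis of knob and the x axis of collar, either way round below 1.1 rad and horizontal distance between gearbox and nest below 0.006 m and angle between gearbox's own z axis and vertical below 0.06 rad and linear speed of gearbox below 0.01 m/s); the robot touches nothing.
It fails at once if the knob is wound past the second click (angle between the x axis of knob and the x axis of collar, either way round above 1.1 rad).
It fails at once if the gearbox is lifted or knocked out of its nest (distance of gearbox from where it was at the start of the episode above 0.01 m).
It fails at once if a bystander is pushed more than 15 mm (distance of any of cutters, wheelset, parts_tray from where it was at the start of the episode above 0.015 m).
It also fails if it takes over 67 s, if anything falls off the work surface, if the arm or the gripper's body presses on something with over 40 N, if the wrist force passes 120 N, or if a joint passes its speed limit or range.

## Working session

There is one attempt and no reset: what is moved stays moved. The work goes in short steps, Python scripts to look and compute and a tool call to move; the robot and the scene stay as the last step left them, time stands still between calls to the robot, and variables do not carry over. Pictures are saved under pics/ and viewed, at most 10 in all, crops included, and the job is handed in when it is done.

Besides the shell and the picture viewer there is one more tool, called after ">>>" by a JSON object that holds its "method" and its "body", one argument or row to a line. carry_out: Moves the arm, as the interface text tells. Its arguments: {"type":"object","properties":{"deltas":{"type":"array","items":{"type":"array","items":{"type":"number"}}},"force":{"type":"number"}},"required":["deltas"]}

```bash
mkdir -p pics
cat > h.py <<'E'
import numpy as np, cv2
from workcell import manip, camera, ticket, boxes_of, outline_of
from scipy.spatial.transform import Rotation as Ro
def f(c): return c["img"].shape[0]/2/np.tan(np.radians(c["vertical_fov"])/2)
def proj(c,X):
    p=c["R"]@np.array(X)+c["t"]; return p[:2]/p[2]*f(c)+[c["cx"],c["cy"]]
def unproj(c,m):  # pinhole: mask -> world points
    v,u=np.nonzero(m&(c["depth"]>0)); d=c["depth"][v,u]
    P=np.c_[(u-c["cx"])/f(c)*d,(v-c["cy"])/f(c)*d,d]
    return (P-c["t"])@c["R"]
def save(n,im): cv2.imwrite(f"pics/{n}.png",im[...,::-1])
E
python3 - <<'E'
from h import *
s=camera("scene");t=camera("top")
save("both",cv2.resize(np.vstack([s["img"],t["img"]]),(400,600)) if 0 else np.hstack([s["img"],t["img"]])[:, :])
save("scene",s["img"]);save("top",t["img"])
for n in ["knob","clamp_arm","collar","gearbox","jig","cutters","wheelset","parts_tray"]:
  for nm,c in(("s",s),("t",t)):
    print(n,nm,[(np.round(b["position"],3).tolist(),round(b["conf"],2),proj(c,b["position"]).astype(int).tolist()) for b in boxes_of(n,c)][:4])
o=manip.get_obs();print(o["position"],o["ee_rot"],o["clock"])
E
```

```text
knob s [([0.314, 0.288, 0.117], 0.83, [361, 141]), ([0.652, 0.341, 0.124], 0.68, [394, 230]), ([0.508, -0.04, 0.123], 0.65, [204, 168]), ([0.347, -0.164, 0.122], 0.65, [176, 131])]
knob t [([0.63, 0.338, 0.139], 0.82, [130, 143]), ([0.304, 0.287, 0.137], 0.78, [152, 317]), ([0.501, -0.048, 0.137], 0.75, [334, 204]), ([0.341, -0.164, 0.132], 0.68, [404, 291])]
clamp_arm s [([0.356, -0.179, 0.082], 0.78, [171, 146]), ([0.519, -0.06, 0.081], 0.61, [196, 186]), ([0.654, 0.326, 0.087], 0.58, [382, 246])]
clamp_arm t [([0.302, 0.249, 0.081], 0.94, [180, 315]), ([0.349, -0.212, 0.084], 0.92, [422, 285]), ([0.533, -0.079, 0.085], 0.84, [346, 191]), ([0.649, 0.304, 0.083], 0.81, [155, 141])]
collar s [([0.512, -0.046, 0.112], 0.82, [202, 172]), ([0.315, 0.294, 0.115], 0.81, [363, 142]), ([0.352, -0.163, 0.114], 0.8, [176, 134]), ([0.646, 0.344, 0.12], 0.65, [396, 230])]
collar t [([0.339, -0.162, 0.137], 0.68, [403, 293]), ([0.302, 0.283, 0.132], 0.62, [155, 318]), ([0.628, 0.339, 0.132], 0.54, [130, 145]), ([0.5, -0.043, 0.135], 0.52, [331, 205])]
gearbox s [([0.583, -0.008, 0.033], 0.79, [2
[... 206 characters left out ...]
0.664, 0.31, 0.012], 0.63, [367, 280]), ([0.314, 0.258, 0.012], 0.55, [343, 177])]
jig t [([0.349, -0.199, 0.017], 0.92, [405, 284]), ([0.565, -0.055, 0.012], 0.85, [328, 183]), ([0.306, 0.242, 0.014], 0.77, [190, 310]), ([0.638, 0.297, 0.013], 0.64, [166, 155])]
cutters s [([0.543, 0.128, 0.016], 0.61, [279, 226])]
cutters t [([0.531, 0.128, 0.008], 0.89, [244, 201])]
wheelset s [([0.693, -0.08, 0.018], 0.84, [160, 261])]
wheelset t [([0.681, -0.081, 0.019], 0.58, [338, 130])]
parts_tray s [([0.699, 0.068, 0.004], 0.59, [235, 279])]
parts_tray t [([0.707, 0.063, 0.008], 0.89, [272, 123])]
[ 0.21362707 -0.58738955  0.25335553] [9.84831529e-01 1.73513276e-01 2.00071455e-05 5.12142003e-05] 0.9
```

View pics/scene.png

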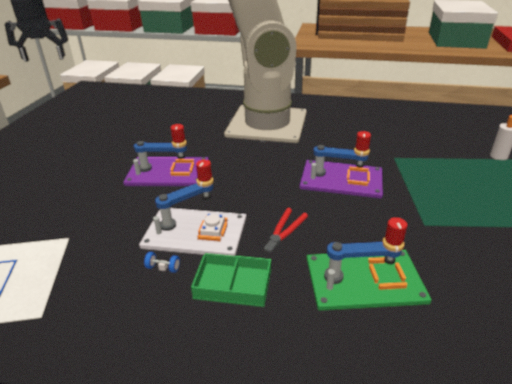

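View pics/top.png

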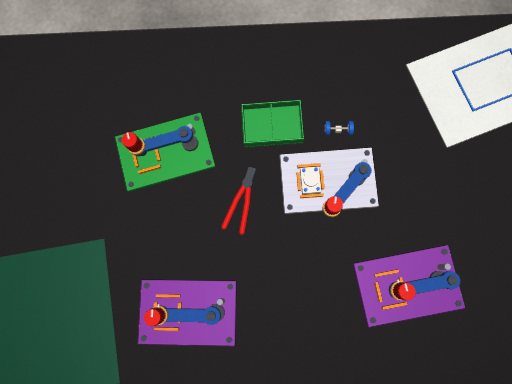

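The aluminium jig with the white gearbox is the target. The four look-alike knobs in the top view are green (130,143), aluminium (334,204), purple (152,317) and purple (404,291), so I take (334,204). Next I measure it and check with a close crop.

Run:
```python
from h import *
t=camera("top")
P=unproj(t,np.ones(t["depth"].shape,bool))
v,u=np.nonzero(t["depth"]>0); C=t["img"][v,u].astype(int)
near=(np.hypot(P[:,0]-.56,P[:,1]+.06)<.16)
pl=near&(abs(P[:,2]-.012)<.005)&(C.min(1)>120)
r=cv2.minAreaRect(P[pl][:,:2].astype(np.float32));print("plate",r)
kn=near&(P[:,2]>.125)&(C[:,0]>90)
k=cv2.minEnclosingCircle(P[kn][:,:2].astype(np.float32));print("knob",k,P[kn].mean(0),np.median(P[kn][:,2]))
ar=near&(abs(P[:,2]-.084)<.006)&(C[:,2]>C[:,0]+40)
print("arm",cv2.minAreaRect(P[ar][:,:2].astype(np.float32)),np.median(P[ar][:,2]))
gb=near&(abs(P[:,2]-.042)<.004)&(C.min(1)>150)
print("boss",cv2.minEnclosingCircle(P[gb][:,:2].astype(np.float32)),P[gb].mean(0))
wl=kn&(C.min(1)>130);print("line",P[wl].mean(0),wl.sum())
ora=near&(abs(P[:,2]-.022)<.005)&(C[:,0]>C[:,2]+80)
print("fence",cv2.minAreaRect(P[ora][:,:2].astype(np.float32)))
save("crop",cv2.resize(t["img"][130:230,270:390],None,fx=6,fy=6,interpolation=cv2.INTER_CUBIC))
```

```text
plate ((0.6005460023880005, -0.053612351417541504), (0.1826571226119995, 0.1999913603067398), 2.7636234760284424)
knob ((0.5023218989372253, -0.04817930608987808), 0.015428631566464901) [ 0.50184091 -0.04773499  0.13491961] 0.13515332566405086
arm ((0.55594801902771, -0.09317443519830704), (0.03233671188354492, 0.09278392046689987), 44.35137176513672) 0.08399423100468786
boss ((0.5857000350952148, -0.06069760397076607), 0.06370826810598373) [ 0.57149035 -0.01521516  0.04226001]
line [ 0.51078953 -0.0492098   0.13578041] 15
fence ((0.5721545219421387, -0.014696154743432999), (0.07175493985414505, 0.05561719834804535), 2.713737726211548)
```

View pics/crop.png

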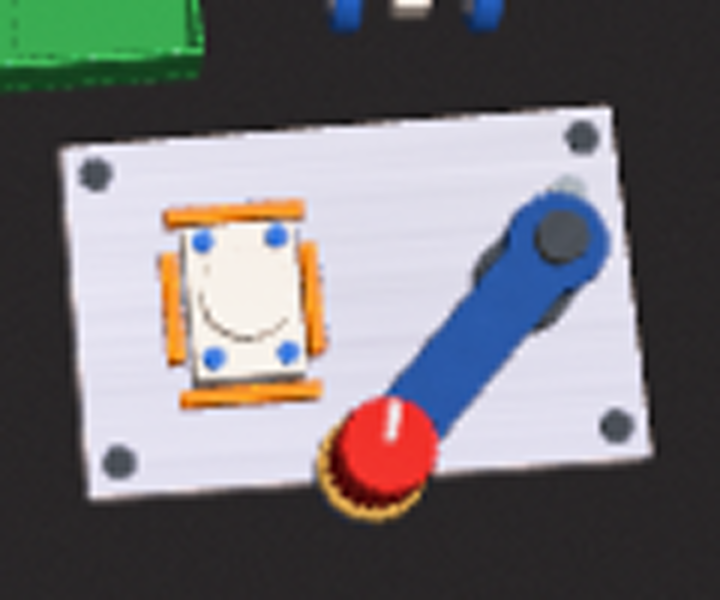

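The crop confirms it: aluminium plate, white gearbox in the orange fences, red knob at crop (390,445). The measurements agree with the given sizes:
- **Nest:** (0.572, -0.015), jig yaw 2.7°.
- **Post:** (0.577, -0.115).
- **Knob:** (0.502, -0.048), 100 mm from the post.
- **Swing:** about 0.79 rad.

I'm moving over the knob.

>>> {"method": "carry_out", "body": {
  "deltas": [
    [0.25, -0.22, 0, 0, 1],
    [0.5, -0.45, 0, 0, 1],
    [0.76, -0.68, 0, 0, 1]
  ]
}}

```text
clock: 1.32
position: [0.2865, -0.4512, 0.2534]
ee_rot: [0.985, 0.173, 0.0, 0.0]
ft_force: [0.8, -1.1, -0.1]
grip_width: 1.001
grasp_force: 0.0
```

>>> {"method": "carry_out", "body": {
  "deltas": [
    [0.25, -0.22, 0, 0, 1],
    [0.5, -0.45, 0, 0, 1],
    [0.76, -0.68, 0, 0, 1]
  ]
}}

```text
clock: 1.7
position: [0.3587, -0.3163, 0.2536]
ee_rot: [0.985, 0.173, 0.0, 0.0]
ft_force: [0.5, 0.1, -0.2]
grip_width: 0.998
grasp_force: 0.0
```

>>> {"method": "carry_out", "body": {
  "deltas": [
    [0.25, -0.22, 0, 0, 1],
    [0.5, -0.45, 0, 0, 1],
    [0.76, -0.68, 0, 0, 1]
  ]
}}

```text
clock: 2.08
position: [0.431, -0.1815, 0.2536]
ee_rot: [0.985, 0.173, 0.0, 0.0]
ft_force: [1.0, -1.2, 0.7]
grip_width: 0.999
grasp_force: 0.0
```

>>> {"method": "carry_out", "body": {
  "deltas": [
    [0.25, -0.22, 0, -0.33, 1],
    [0.5, -0.45, 0, -0.67, 1],
    [0.76, -0.68, 0, -1, 1],
    [0.76, -0.68, 0, -1, 1]
  ]
}}

```text
clock: 2.58
position: [0.5038, -0.0437, 0.2535]
ee_rot: [0.904, 0.427, 0.001, -0.001]
ft_force: [-0.4, -1.0, -0.3]
grip_width: 0.995
grasp_force: 0.0
```

Run:
```python
from h import *
o=manip.get_obs();print(o["clock"],o["position"],np.round(o["joint_pos"],3),np.degrees(Ro.from_quat(o["ee_rot"]).as_matrix()[:2,0]@[1,0]), Ro.from_quat(o["ee_rot"]).as_matrix().round(3))
```

```text
2.575 [ 0.50382837 -0.04374339  0.25350939] [ 0.572  0.112 -0.611  1.744  0.065  1.306 -0.742] 36.44889198094999 [[ 0.636  0.772  0.001]
 [ 0.772 -0.636  0.002]
 [ 0.002 -0.    -1.   ]]
```

>>> {"method": "carry_out", "body": {
  "deltas": [
    [0, 0, 0, -0.34, 1],
    [0, 0, 0, -0.68, 1],
    [0, 0, 0, -1, 1]
  ]
}}

```text
clock: 2.95
position: [0.5025, -0.0489, 0.2534]
ee_rot: [0.765, 0.644, -0.0, 0.0]
ft_force: [0.1, 0.2, 0.4]
grip_width: 1.001
grasp_force: 0.0
```

>>> {"method": "carry_out", "body": {
  "deltas": [
    [0, 0, 0, -0.34, 1],
    [0, 0, 0, -0.68, 1],
    [0, 0, 0, -1, 1]
  ]
}}

```text
clock: 3.32
position: [0.5025, -0.0489, 0.2534]
ee_rot: [0.572, 0.82, -0.0, 0.0]
ft_force: [0.1, -0.6, 0.0]
grip_width: 0.997
grasp_force: 0.0
```

>>> {"method": "carry_out", "body": {
  "deltas": [
    [0, 0, 0, -0.34, 1],
    [0, 0, 0, -0.68, 1],
    [0, 0, 0, -1, 1],
    [0, 0, 0, -1, 1]
  ]
}}

```text
clock: 3.82
position: [0.5026, -0.0488, 0.2533]
ee_rot: [0.343, 0.939, -0.0, 0.0]
ft_force: [-0.6, 0.0, 0.2]
grip_width: 1.004
grasp_force: 0.0
```

Run:
```python
from h import *
o=manip.get_obs();R=Ro.from_quat(o["ee_rot"]).as_matrix()
print(o["clock"],o["position"],np.round(o["joint_pos"],3),R.round(3))
w=camera("wrist"); save("wrist1",w["img"])
for n in("knob","clamp_arm"): print(n,[(np.round(b["position"],4).tolist(),round(b["conf"],2)) for b in boxes_of(n,w)][:3])
# fisheye unprojection of red knob top
v,u=np.nonzero(w["depth"]>0); C=w["img"][v,u].astype(int); d=w["depth"][v,u]
x=u-w["cx"];y=v-w["cy"];r=np.hypot(x,y)+1e-9;th=r/f(w)
P=(np.c_[x/r*np.tan(th)*d,y/r*np.tan(th)*d,d]-w["t"])@w["R"]
k=(C[:,0]>90)&(C[:,1]<90)&(abs(P[:,2]-.135)<.006)&(np.hypot(P[:,0]-.502,P[:,1]+.048)<.03)
print(k.sum(),cv2.minEnclosingCircle(P[k][:,:2].astype(np.float32)),np.median(P[k],0))
```

```text
3.825 [ 0.50255097 -0.04880812  0.25332793] [ 0.667  0.121 -0.704  1.741  0.082  1.308  0.815] [[-0.764  0.645  0.   ]
 [ 0.645  0.764 -0.   ]
 [-0.    -0.    -1.   ]]
knob [([0.5025, -0.0447, 0.1343], 0.84), ([0.3446, -0.1571, 0.1314], 0.62)]
clamp_arm [([0.358, -0.1703, 0.0876], 0.95), ([0.5216, -0.0666, 0.0887], 0.89), ([0.6561, 0.2391, 0.0816], 0.78)]
853 ((0.5008164048194885, -0.04767004773020744), 0.016032883897423744) [ 0.49817972 -0.04586962  0.13554123]
```

>>> {"method": "carry_out", "body": {
  "deltas": [
    [0, 0, 0, -0.34, 1],
    [0, 0, 0, -0.68, 1],
    [0, 0, 0, -1, 1]
  ]
}}

```text
clock: 4.35
position: [0.5027, -0.0482, 0.2533]
ee_rot: [0.086, 0.996, -0.0, 0.0]
ft_force: [-0.4, -0.3, 0.3]
grip_width: 1.001
grasp_force: 0.0
```

>>> {"method": "carry_out", "body": {
  "deltas": [
    [0, 0, 0, -0.34, 1],
    [0, 0, 0, -0.68, 1],
    [0, 0, 0, -1, 1]
  ]
}}

```text
clock: 4.72
position: [0.5027, -0.0482, 0.2533]
ee_rot: [-0.175, 0.985, -0.0, 0.0]
ft_force: [0.7, 0.2, -0.1]
grip_width: 1.0
grasp_force: 0.0
```

>>> {"method": "carry_out", "body": {
  "deltas": [
    [0, 0, 0, -0.34, 1],
    [0, 0, 0, -0.68, 1],
    [0, 0, 0, -0.9, 1],
    [0, 0, 0.3, -0.9, 1],
    [0, 0, 0.6, -0.9, 0.6],
    [0, 0, 0.75, -0.9, 0.4],
    [0, 0, 0.89, -0.9, 0.2],
    [0, 0, 0.89, -0.9, 0.2]
  ]
}}

```text
clock: 5.72
position: [0.5018, -0.0481, 0.1187]
ee_rot: [-0.398, 0.918, 0.001, -0.001]
ft_force: [-0.5, -0.0, 0.2]
grip_width: 0.599
grasp_force: 0.0
```

>>> {"method": "carry_out", "body": {
  "deltas": [
    [0, 0, 0, 0, -0.1],
    [0, 0, 0, 0, -1],
    [0, 0, 0, 0, -1],
    [0, 0, 0, 0, -1],
    [0, 0, 0, 0, -1],
    [0, 0, 0, 0, -1]
  ],
  "force": 40
}}

```text
clock: 6.48
position: [0.5027, -0.0469, 0.1212]
ee_rot: [-0.399, 0.917, 0.0, 0.0]
ft_force: [-5.5, 3.7, 9.8]
grip_width: 0.345
grasp_force: 38.8
```

Run:
```python
from h import *
o=manip.get_obs();R=Ro.from_quat(o["ee_rot"]).as_matrix()
print(o["clock"],o["position"],np.round(o["joint_pos"],3),R.round(3),o["torque"],o["grip_width"])
# plan arc from current: post, in tool axes at that moment, rows of 10.7deg max
post=np.array([.5768,-.1146]);p=o["position"][:2]-post
print("r",np.hypot(*p),"th",np.arctan2(p[1],p[0])-np.radians(92.7))
yaw=np.degrees(np.arctan2(R[1,0],R[0,0]));print("yaw",yaw)
p=p/np.hypot(*p)*.1
th=np.degrees(np.arctan2(p[1],p[0]))-92.7
# three calls: each in its own axes, from cumulative angle a
for a0,a1 in((0,16),(16,32),(32,th+1)):
  rot=lambda a:Ro.from_euler('z',-a,degrees=True).as_matrix()[:2,:2]
  for a in np.linspace(a0,a1,5)[1:]:
    d=(rot(a)-rot(a0))@p; T=(rot(a0)@R[:2,:2])
    print(a0,(T.T@d/.15).round(3),round((a-a0)/30,3))
```

```text
6.475 [ 0.50265851 -0.04694261  0.12120114] [ 0.712  0.286 -0.793  1.895  0.233  1.055  2.213] [[-0.682 -0.731 -0.   ]
 [-0.731  0.682  0.   ]
 [-0.     0.    -1.   ]] [ 0.95590209  1.47557515 -0.11532292] 0.3447164038753044
r 0.1003717259327747 th 0.7839698834131599
yaw -133.00450340668598
0 [-0.047 -0.001] 0.133
0 [-0.093 -0.005] 0.267
0 [-0.139 -0.013] 0.4
0 [-0.184 -0.024] 0.533
16 [-0.047 -0.001] 0.133
16 [-0.093 -0.005] 0.267
16 [-0.139 -0.013] 0.4
16 [-0.184 -0.024] 0.533
32 [-0.04  -0.001] 0.116
32 [-0.081 -0.004] 0.232
32 [-0.121 -0.01 ] 0.348
32 [-0.161 -0.018] 0.464
```

>>> {"method": "carry_out", "body": {
  "deltas": [
    [-0.047, -0.001, 0, 0.133, -1],
    [-0.093, -0.005, 0, 0.267, -1],
    [-0.139, -0.013, 0, 0.4, -1],
    [-0.184, -0.024, 0, 0.533, -1]
  ]
}}

```text
clock: 6.98
position: [0.5244, -0.0291, 0.1213]
ee_rot: [-0.266, 0.964, 0.0, 0.0]
ft_force: [-6.1, 4.2, 8.9]
grip_width: 0.344
grasp_force: 38.9
```

>>> {"method": "carry_out", "body": {
  "deltas": [
    [-0.047, -0.001, 0, 0.133, -1],
    [-0.093, -0.005, 0, 0.267, -1],
    [-0.139, -0.013, 0, 0.4, -1],
    [-0.184, -0.024, 0, 0.533, -1]
  ]
}}

```text
clock: 7.48
position: [0.5502, -0.018, 0.1213]
ee_rot: [-0.13, 0.992, 0.0, 0.001]
ft_force: [-3.7, 3.1, 5.4]
grip_width: 0.337
grasp_force: 38.9
```

>>> {"method": "carry_out", "body": {
  "deltas": [
    [-0.04, -0.001, 0, 0.116, -1],
    [-0.08, -0.004, 0, 0.232, -1],
    [-0.121, -0.01, 0, 0.348, -1],
    [-0.121, -0.01, 0, 0.348, -1]
  ]
}}

```text
clock: 7.98
position: [0.5687, -0.0149, 0.1213]
ee_rot: [-0.04, 0.999, 0.0, 0.001]
ft_force: [0.2, 3.2, 6.2]
grip_width: 0.339
grasp_force: 39.2
```

Run:
```python
from h import *
o=manip.get_obs();R=Ro.from_quat(o["ee_rot"]).as_matrix()
p=o["position"][:2]-[.5768,-.1146]
print(o["clock"],o["position"],np.round(o["joint_pos"],3),o["ft_force"],o["torque"],o["grip_width"])
print("r",np.hypot(*p),"th",np.arctan2(p[1],p[0])-np.radians(92.7),"yaw",np.degrees(np.arctan2(R[1,0],R[0,0])))
```

```text
7.975 [ 0.56868843 -0.01489449  0.12130759] [ 0.487  0.396 -0.651  1.74   0.266  1.093  1.401] [0.19448478 3.21931479 6.18514316] [ 0.80910165  0.08950028 -0.08109902] 0.3394871894274345
r 0.10003492314313522 th 0.03405261693923478 yaw -175.4097690496175
```

>>> {"method": "carry_out", "body": {
  "deltas": [
    [-0.012, 0, 0, 0.035, -1],
    [-0.023, 0, 0, 0.065, -1],
    [-0.023, 0, 0, 0.065, -1]
  ]
}}

```text
clock: 8.35
position: [0.5718, -0.0147, 0.1213]
ee_rot: [-0.024, 1.0, 0.0, 0.001]
ft_force: [0.6, 4.1, 6.6]
grip_width: 0.341
grasp_force: 39.3
```

>>> {"method": "carry_out", "body": {
  "deltas": [
    [-0.01, 0, 0, 0.0, -1],
    [-0.01, 0, 0, 0.0, -1]
  ]
}}

```text
clock: 8.6
position: [0.5728, -0.0147, 0.1213]
ee_rot: [-0.024, 1.0, 0.0, 0.001]
ft_force: [-3.7, 4.5, 7.7]
grip_width: 0.341
grasp_force: 39.5
```

>>> {"method": "carry_out", "body": {
  "deltas": [
    [-0.01, 0, 0, 0.0, -1],
    [-0.01, 0, 0, 0.0, -1]
  ]
}}

```text
clock: 8.85
position: [0.573, -0.0146, 0.1211]
ee_rot: [-0.024, 1.0, 0.0, -0.001]
ft_force: [-10.8, 2.8, 13.4]
grip_width: 0.34
grasp_force: 39.9
```

Run:
```python
from h import *
s=camera("scene");o=manip.get_obs();print(np.round(o["ft_force"],2),np.round(o["torque"],3),o["position"])
a=s["img"][170:250,140:280]
save("sw",cv2.resize(a,None,fx=5,fy=5,interpolation=cv2.INTER_CUBIC))
```

```text
[-11.63   3.88  13.97] [ 0.731  2.422 -0.095] [ 0.57304205 -0.01466724  0.12113058]
```

View pics/sw.png

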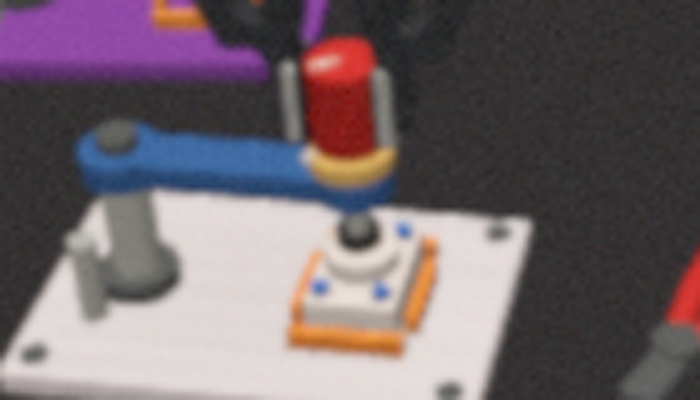

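The arm is against its stop: x stays at 0.573 with 11 N of resistance, and the plunger is over the boss. The collar mark at crop (308,157) is in line with the knob. I'll relax the push a little and start turning.

>>> {"method": "carry_out", "body": {
  "deltas": [
    [0.007, 0, 0, 0, -1],
    [0.007, 0, 0, 0.3, -1],
    [0.007, 0, 0, 0.6, -1],
    [0.007, 0, 0, 0.9, -1],
    [0.007, 0, 0, 1, -1]
  ],
  "force": 60
}}

```text
clock: 9.52
position: [0.5727, -0.0153, 0.1213]
ee_rot: [0.237, 0.971, -0.0, 0.0]
ft_force: [-7.3, 0.8, 11.3]
grip_width: 0.333
grasp_force: 58.5
```

```bash
cat > st.py <<'E'
from h import *
o=manip.get_obs();R=Ro.from_quat(o["ee_rot"]).as_matrix()
print(round(o["clock"],2),o["position"].round(4) if hasattr(o["position"],"round") else o["position"],"F",np.round(o["ft_force"],1),"T",np.round(o["torque"],3),"q7",round(o["joint_pos"][6],3),"tau7",np.round(o["tau"][6],3),"yaw",round(np.degrees(np.arctan2(R[1,0],R[0,0])),1))
E
python3 st.py
```

```text
9.53 [ 0.5727 -0.0153  0.1213] F [-7.3  0.8 11.3] T [0.241 1.674 0.211] q7 0.872 tau7 -0.288 yaw 152.5
```

>>> {"method": "carry_out", "body": {
  "deltas": [
    [0, 0, 0, 0.25, -1],
    [0, 0, 0, 0.5, -1],
    [0, 0, 0, 0.75, -1],
    [0, 0, 0, 1, -1]
  ]
}}

```text
clock: 10.02
position: [0.5722, -0.0157, 0.1212]
ee_rot: [0.481, 0.877, -0.001, -0.0]
ft_force: [-10.3, 1.3, 13.9]
grip_width: 0.334
grasp_force: 58.8
```

```bash
python3 st.py
```

```text
10.03 [ 0.5722 -0.0157  0.1212] F [-10.3   1.3  13.9] T [-0.027  2.376  0.244] q7 0.376 tau7 1.817 yaw 122.5
```

>>> {"method": "carry_out", "body": {
  "deltas": [
    [0, 0, 0, 0.2, -1],
    [0, 0, 0, 0.4, -1]
  ]
}}

```text
clock: 10.28
position: [0.572, -0.0157, 0.1212]
ee_rot: [0.57, 0.822, -0.001, -0.0]
ft_force: [-11.0, 0.2, 14.5]
grip_width: 0.339
grasp_force: 59.0
```

```bash
python3 st.py
```

```text
10.28 [ 0.572  -0.0157  0.1212] F [-11.    0.2  14.5] T [0.047 2.54  0.243] q7 0.178 tau7 1.394 yaw 110.5
```

>>> {"method": "carry_out", "body": {
  "deltas": [
    [0, 0, 0, 0.2, -1],
    [0, 0, 0, 0.4, -1]
  ]
}}

```text
clock: 10.52
position: [0.5717, -0.0158, 0.1212]
ee_rot: [0.653, 0.758, -0.001, -0.001]
ft_force: [-12.6, -0.7, 15.1]
grip_width: 0.335
grasp_force: 59.1
```

```bash
python3 st.py
```

```text
10.53 [ 0.5717 -0.0158  0.1212] F [-12.6  -0.7  15.1] T [0.055 2.859 0.233] q7 -0.021 tau7 1.402 yaw 98.5
```

>>> {"method": "carry_out", "body": {
  "deltas": [
    [0, 0, 0, 0.15, -1],
    [0, 0, 0, 0.3, -1]
  ]
}}

```text
clock: 10.78
position: [0.5716, -0.0158, 0.1212]
ee_rot: [0.71, 0.704, -0.001, -0.001]
ft_force: [-12.9, 0.5, 16.6]
grip_width: 0.336
grasp_force: 59.2
```

```bash
python3 st.py
```

```text
10.78 [ 0.5716 -0.0158  0.1212] F [-12.9   0.5  16.6] T [0.077 3.139 0.253] q7 -0.17 tau7 0.978 yaw 89.5
```

>>> {"method": "carry_out", "body": {
  "deltas": [
    [0, 0, 0, 0.15, -1],
    [0, 0, 0, 0.3, -1]
  ]
}}

```text
clock: 11.02
position: [0.5714, -0.0157, 0.1212]
ee_rot: [0.763, 0.646, -0.001, -0.001]
ft_force: [-14.4, -0.0, 16.9]
grip_width: 0.336
grasp_force: 59.3
```

```bash
python3 st.py
```

```text
11.03 [ 0.5714 -0.0157  0.1212] F [-14.4  -0.   16.9] T [0.088 3.388 0.263] q7 -0.32 tau7 0.966 yaw 80.6
```

>>> {"method": "carry_out", "body": {
  "deltas": [
    [0, -0.007, 0, 0.15, -1],
    [0, -0.007, 0, 0.3, -1]
  ]
}}

```text
clock: 11.28
position: [0.5711, -0.0156, 0.1213]
ee_rot: [0.811, 0.585, -0.001, -0.0]
ft_force: [-10.5, -0.2, 13.4]
grip_width: 0.334
grasp_force: 59.0
```

```bash
python3 st.py
```

```text
11.28 [ 0.5711 -0.0156  0.1213] F [-10.5  -0.2  13.4] T [0.162 2.561 0.268] q7 -0.469 tau7 0.952 yaw 71.5
```

>>> {"method": "carry_out", "body": {
  "deltas": [
    [0, 0, 0, 0.12, -1],
    [0, 0, 0, 0.24, -1]
  ]
}}

```text
clock: 11.52
position: [0.571, -0.0156, 0.1214]
ee_rot: [0.846, 0.533, -0.001, -0.0]
ft_force: [-11.3, -0.2, 15.6]
grip_width: 0.334
grasp_force: 59.1
```

```bash
python3 st.py
```

```text
11.53 [ 0.571  -0.0156  0.1214] F [-11.3  -0.2  15.6] T [0.174 2.611 0.201] q7 -0.589 tau7 0.82 yaw 64.4
```

>>> {"method": "carry_out", "body": {
  "deltas": [
    [0, 0, 0, 0.12, -1],
    [0, 0, 0, 0.24, -1]
  ]
}}

```text
clock: 11.78
position: [0.5709, -0.0155, 0.1214]
ee_rot: [0.878, 0.478, -0.001, -0.0]
ft_force: [-11.6, 0.2, 15.1]
grip_width: 0.334
grasp_force: 59.2
```

```bash
python3 st.py
```

```text
11.78 [ 0.5709 -0.0155  0.1214] F [-11.6   0.2  15.1] T [ 0.307  2.733 -0.119] q7 -0.709 tau7 1.138 yaw 57.1
```

The torque went from 0.27 to 0.20 to -0.12, so the first click is past halfway. I'll ease it into the notch.

>>> {"method": "carry_out", "body": {
  "deltas": [
    [0, 0, 0, 0.1, -1],
    [0, 0, 0, 0.1, -1]
  ]
}}

```text
clock: 12.02
position: [0.5708, -0.0155, 0.1214]
ee_rot: [0.89, 0.456, -0.001, -0.0]
ft_force: [-11.8, 1.8, 16.2]
grip_width: 0.338
grasp_force: 59.2
```

```bash
python3 st.py
```

```text
12.03 [ 0.5708 -0.0155  0.1214] F [-11.8   1.8  16.2] T [ 0.323  2.789 -0.187] q7 -0.758 tau7 -0.252 yaw 54.2
```

>>> {"method": "carry_out", "body": {
  "deltas": [
    [0, 0, 0, 0.1, -1],
    [0, 0, 0, 0.1, -1]
  ]
}}

```text
clock: 12.28
position: [0.5708, -0.0154, 0.1214]
ee_rot: [0.902, 0.432, -0.001, -0.0]
ft_force: [-12.9, 0.4, 16.7]
grip_width: 0.336
grasp_force: 59.2
```

```bash
python3 st.py
```

```text
12.28 [ 0.5708 -0.0154  0.1214] F [-12.9   0.4  16.7] T [0.291 2.855 0.039] q7 -0.808 tau7 -0.398 yaw 51.2
```

It dropped into the notch, with the torque back near zero. I'm releasing, rising and looking.

>>> {"method": "carry_out", "body": {
  "deltas": [
    [0, 0, 0, 0, 0.3],
    [0, 0, 0, 0, 0.6],
    [0, 0, 0, 0, 0.6],
    [0, 0, 0, 0, 0.6],
    [0, 0, -0.2, 0, 0.6],
    [0, 0, -0.5, 0, 0.6],
    [0, 0, -0.9, 0, 0.6],
    [0, 0, -0.9, 0, 0.6]
  ]
}}

```text
clock: 13.28
position: [0.5741, -0.0152, 0.26]
ee_rot: [0.902, 0.432, 0.004, 0.002]
ft_force: [0.8, -0.5, -1.3]
grip_width: 0.799
grasp_force: 0.0
```

```bash
python3 st.py
python3 - <<'E'
from h import *
s=camera("scene");w=camera("wrist")
a=cv2.resize(s["img"][170:250,150:260],None,fx=5,fy=5,interpolation=cv2.INTER_CUBIC)
q=[b["position"] for b in boxes_of("knob",w)];print(q)
o=manip.get_obs()
# pixel of knob in fisheye
p=w["R"]@np.array([.5725,-.0150,.11])+w["t"];th=np.arctan2(np.hypot(*p[:2]),p[2]);uv=p[:2]/np.hypot(*p[:2])*th*f(w)+[w["cx"],w["cy"]];print(uv)
u,v=uv.astype(int);b=w["img"][max(v-50,0):v+50,max(u-60,0):u+60];b=cv2.resize(b,None,fx=4,fy=4,interpolation=cv2.INTER_CUBIC)
print(b.shape);save("a1",a[:, :]);save("b1",b)
E
```

```text
13.28 [ 0.5741 -0.0152  0.26  ] F [ 0.8 -0.5 -1.3] T [-0.016  0.058 -0.011] q7 -0.779 tau7 0.084 yaw 51.2
[[0.5768, -0.0167, 0.134], [0.581, -0.0415, 0.0114]]
[251.46740678 180.94657952]
(400, 480, 3)
```

View pics/b1.png

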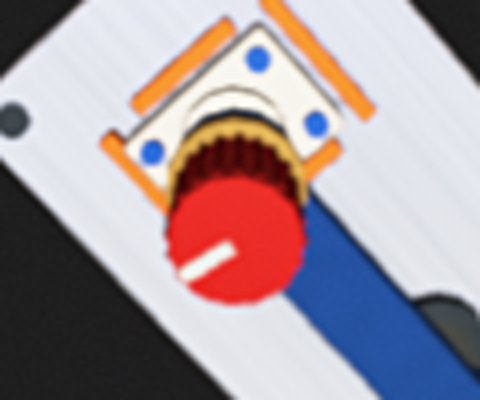

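View pics/a1.png

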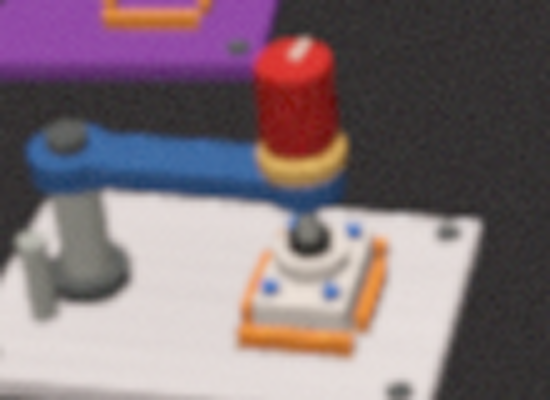

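The plunger foot is on the boss and the gearbox is seated. The knob's line points towards -x, so the collar mark is on the hidden side. I'll move the wrist camera there to check the slip.

>>> {"method": "carry_out", "body": {
  "deltas": [
    [-0.18, -0.22, 0, 0, 0.6],
    [-0.36, -0.45, 0, 0, 0.6],
    [-0.6, -0.75, 0, 0, 0.6],
    [-0.6, -0.75, 0, 0, 0.6],
    [-0.6, -0.75, 0, 0, 0.6]
  ]
}}

```text
clock: 14.05
position: [0.4279, -0.0152, 0.2543]
ee_rot: [0.902, 0.432, -0.0, -0.0]
ft_force: [0.3, -0.2, -0.2]
grip_width: 0.801
grasp_force: 0.0
```

Run:
```python
from h import *
w=camera("wrist");o=manip.get_obs();print(o["position"])
def pj(X):
  p=w["R"]@np.array(X)+w["t"];n=np.hypot(*p[:2]);return p[:2]/n*np.arctan2(n,p[2])*f(w)+[w["cx"],w["cy"]]
k=np.array([.5725,-.015])
for z,r in((.135,.015),(.093,.018),(.085,.018)):
  for a in(150,180,210): print(z,a,pj([*(k+r*np.array([np.cos(np.radians(a)),np.sin(np.radians(a))])),z]).round(1))
u,v=pj([*k,.11]).astype(int);u0,v0=max(u-35,0),max(v-30,0);print(u0,v0)
save("b2",cv2.resize(w["img"][v0:v+30,u0:u+35],None,fx=10,fy=10,interpolation=cv2.INTER_CUBIC))
```

```text
[ 0.42838318 -0.01514845  0.25432066]
0.135 150 [369.8  89.1]
0.135 180 [372.8  97.8]
0.135 210 [379.2 103.7]
0.093 150 [350.8  89.6]
0.093 180 [354.1  98.5]
0.093 210 [360.9 104.5]
0.085 150 [348.2  89.6]
0.085 180 [351.5  98.3]
0.085 210 [358.2 104.2]
339 58
```

View pics/b2.png

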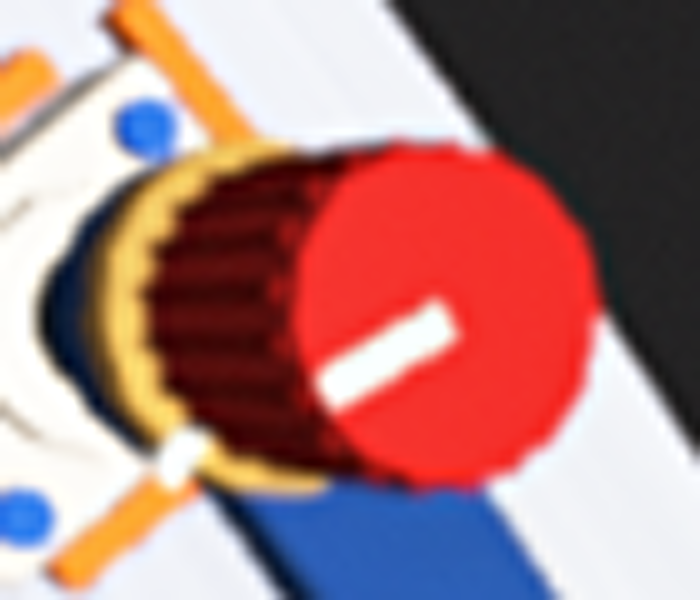

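The collar mark shows at crop (183,457) and the knob line's outer end at (328,388). Next is the angle between them.

Run:
```python
from h import *
w=camera("wrist")
def pj(X):
  p=w["R"]@np.array(X)+w["t"];n=np.hypot(*p[:2]);return p[:2]/n*np.arctan2(n,p[2])*f(w)+[w["cx"],w["cy"]]
from scipy.optimize import least_squares
def plane(px,z): return least_squares(lambda q:pj([*q,z])-px,[.57,-.015],x_scale=.01,diff_step=1e-4).x
c=lambda x,y:np.array([339+x/10-.5,58+y/10-.5])
a,b=plane(c(328,388),.135),plane(c(447,318),.135)
m=w["img"];g=(m[...,0]>150)&(m[...,1]<80);g[:58]=0;g[118:]=0;g[:,:365]=0;g[:,402:]=0
hsv=cv2.HoughCircles
# knob centre: centroid of top disc ring from crop extents (295..603,140..492)
k=plane(c(449,316),.135)
mk=plane(c(183,457),.090)
an=lambda d:np.degrees(np.arctan2(d[1],d[0]))%360
print("centre",k,"line",an(a-b),"mark",an(mk-k),"r",np.hypot(*(mk-k)),"for nominal centres",[an(mk-np.array(q)) for q in((.572,-.015),(.573,-.0147))])
P=None
s=camera("scene")
for n in("gearbox","plunger"): print(n,[(np.round(x["position"],3),round(x["conf"],2)) for x in boxes_of(n,s)][:2])
```

```text
centre [ 0.57069022 -0.01444614] line 173.68160731765664 mark 202.9926276966933 r 0.016693552861761267 for nominal centres [np.float64(199.68655440567898), np.float64(199.52033648560536)]
gearbox [(array([ 0.586, -0.004,  0.033]), 0.63), (array([0.7  , 0.068, 0.004]), 0.34)]
plunger [(array([0.639, 0.344, 0.052]), 0.57), (array([ 0.573, -0.014,  0.047]), 0.53)]
```

The slip is about 26° (±4°), which is one click. The arm is on its stop, the gearbox is seated and the robot is clear of everything.

```bash
python3 -c "
from h import *
print(ticket.hand_in())"
```

```text
the job is handed in; nothing more can be done
None
```

The job is handed in, though no verdict came back: the arm is on its stop, the knob slipped one click (about 26° measured, 22.5° nominal), the gearbox sits in its nest under the plunger, and the gripper is clear; the clamping force could not be read directly.

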